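Shut the garlic keeper and its vent

ROBOT

A 7-joint arm with a two-finger parallel gripper is mounted at the origin on a cart in front of the work surface, level with it; the furniture and walls round the work are solid. World frame = base frame: x ahead of the robot, y to its left, z up, the work surface at z = 0. Lengths are in m, angles in rad, forces in N, time in s.
With the tool pointing down it reaches from about 0.425 to 0.95 m from the base axis. Payload 16.7 kg.
Tool frame: the origin (TCP) lies at the very end of the fingers, on their centre line; the grasp point (between the pads) lies 19 mm behind it; x points along the fingers, y is the direction in which the jaws open and shut, and the axes are right-handed (so a half turn about x gives the same grasp; the last joint's range is limited). The gripper opens to 94 mm and grips with 3 to 60 N. Pads are 16 mm wide; open, the fingers measure 119 mm over their backs; the gripper's body (75 mm by 177 mm) begins 78 mm behind the grasp point.
Start: joints at [-1.325, 0.426, 0.074, 1.606, -0.034, 1.111, -0.067], TCP at [0.26, 0.623, 0.205] pointing down, gripper open.
Joint ranges: [-2.85, 2.85], [-0.5, 2.14], [-1.23, 1.37], [0.21, 2.46], [-1.02, 4.16], [0.16, 2.05], [-2.73, 2.73]. Speed limits (rad/s): [1.89, 1.89, 2.39, 2.39, 3.01, 3.01, 3.01].

INTERFACE

Orientations are given as a 3x3 rotation matrix whose columns are the frame's x, y, z axes.
In Python, from bench import env gives the robot as it stands. The module is installed in compiled form; this text tells all that it offers.
- The arm moves only by the shell command python3 -m pendant 'ROWS' [OPENING]. ROWS is JSON, a list of rows, each a list of 4 numbers: the shift along the tool's x, y, z as a fraction of full scale, then the turn about the tool's x as a fraction of full scale. A call has exactly 10 rows; each row is the pose to reach, as a shift and turn from the pose measured when the call began, along the tool's axes at that moment; what a row does not reach only later rows make up. Full scale, the value 1, is 100 mm for a shift and 0.5 rad for a turn. A row lasts 1/10 s, in which the tool goes at most 50 mm and 8.59 degrees, less where a joint would pass 70% of its speed; a pose out of reach is approached as far as the arm can. A call with a number of a shift or a turn outside -1 to 1 is refused whole. A call with a gripper value outside its range is refused whole. OPENING is the closure, from 0 (fully open) to 1 (shut), set as the call begins (- or left out, the last holds). The fingers move at their own pace and stop on an object; the grip force is fixed at half the most. Time passes only in rows, so rows that repeat a pose let the fingers close, or fill a call up. It gives the time, the measured TCP pose, the force and the opening at its end, in the units of the state.
- env.get_state(): the state, without advancing time (a new reading comes with each control period).
- env.capture(name): name is "scene" or "top"; returns a dict with "frame" (400x640x3 uint8, red, green, blue), "fx", "fy", "cx", "cy" (pixels), "k1" (the pictures are not rectified: a ray, as slopes to the right and down, at radius r is drawn at 1 + k1 r^2 times it, then the intrinsics apply), "xyz" and "rotation" of the camera in the world. Camera axes: x right, y down, z forward; pixel columns grow to the right and rows downward; lengths in m; the calibration is good to about 2 mm. A picture is of the moment at which its call begins. There is no depth.
- env.close_job(): hands the job in, once; it reports no verdict.
The state is a dict: "clock": time; "joint_positions": joint angles; "joint_vel": joint speeds; "tau": joint torques, N m; "eef_pos": TCP position; "ee_rot": TCP orientation; "force": force on the tool from outside, world axes, zero at the start; "moment": the same for the moment, N m; "opening": opening from 0.0 (shut) to 1.0 (fully open).
Only numpy, scipy, OpenCV 4.12 (cv2) and the standard library are available. Lean on these libraries where they do the work, as an engineer would, in place of code of your own. Each camera call takes 0.05 s, during which the arm holds its last target. There are 200 camera calls.

TASK

Close up the garlic keeper: lower its hinged lid gently until it is fully shut, without slamming it. Then press on the flat ribbed shutter in the top of the lid and slide it fully home, so that it covers the vent slots. Leave the mug, the tin and the squat jar standing where they are.

Things in the scene. Friction and masses are not known exactly. Their poses are not given: they have to be found in the camera images.
- keeper: Garlic keeper: open-topped white plastic bin, fixed to the worktop, 160 mm deep (its x), 220 wide (its y), 100 high, walls 6; garlic and a lime inside. Origin: centre of its underside, z up. The lid's hinge line runs along the bin's y on the rim of its +x side, at x = +80, z = 100 mm in the bin's frame.
- lid (a joint): Lid angle about the hinge line: 0 = shut flat, grows as it opens, 1.57 = upright. Wooden, 160 x 220 mm, 12 mm thick, no handle; shut, its top is 112 mm high. Stiff hinge (about 0.4 N m): it stays where left and must be pushed down all the way with a few newtons near its free edge. Starts partly open, leaning over the bin, outer face towards the bin's +x side and up.
- lid_edge (a point): Middle of the lid's free edge, on the lid's outer (top) face, 160 mm from the hinge line; x, y, z axes turn with the lid (z out of the outer face, x towards the hinge).
- vent (a joint): Travel of the vent shutter in m along the bin's y axis: 0 = fully home, all slots covered; grows towards +y of the bin as it opens, up to 0.056. Friction about 2 N; it stays where it is left.
- vent_top (a point): Centre of the top of the vent shutter: flat ribbed aluminium plate without handle, 40 mm (bin's x) by 62 mm (bin's y), flush with the lid's top in a sunk track 122 mm long (bin's y), 5 mm deep, in the middle of the lid. Dragged by pressing shut fingertips down on it with about 6 to 15 N and moving along the bin's y.
- mug_mid (a point): Dark mug near the front edge (not the pale cup farther back), 66 x 93 x 49 mm, loose bystander; the point is half-way up, over the mug's origin.
- tin_mid (a point): Food tin, 57 mm across, 72 mm high, loose bystander; the point is its centre.
- squatjar_mid (a point): Squat screw-top jar, 64 mm across, 90 mm high, loose bystander; the point is its centre.
Mind the look-alikes: they are no part of the job. Leave any blue or pink look-alike of the part that bears tin_mid alone.

How it is judged:
On the way, in this order (a step that is already met when the one before it is completed fails the run):
1. the lid is lowered shut, with the vent still open (value of joint lid below 0.04 rad and value of joint vent above 0.015 m), for 0.2 s.
2. the vent shutter is slid home (value of joint vent below 0.006 m and value of joint lid below 0.04 rad), for 0.2 s.
At the end, for the whole second after the job is handed in: The lid is shut (within 0.04 rad, 6 mm at its free edge), the vent shutter is home within 6 mm, and the mug, the tin and the squat jar stand upright where they were (all of step 2 and angle between each of mug_mid, tin_mid, squatjar_mid's own z axis and vertical below 0.2 rad); the robot touches nothing.
It fails at once if the lid is slammed (turns shut faster than 2.5 rad/s) (velocity of joint lid below -2.5 rad/s).
It fails at once if the mug, the tin or the squat jar is moved more than 30 mm (distance of any of mug_mid, tin_mid, squatjar_mid from where it was at the start of the episode above 0.03 m).
It also fails if it takes over 43 s, if anything falls off the work surface, if the arm or the gripper's body presses on something with over 40 N, if the wrist force passes 120 N, or if a joint passes its speed limit or range.

## Working session

There is one attempt and no reset: what is moved stays moved. The work goes in short steps, Python scripts to look and compute and a shell command to move; the robot and the scene stay as the last step left them, time stands still between calls to the robot, and variables do not carry over. Pictures are saved under pics/ and viewed, about 8 in all and at most 12, crops included, and the job is handed in when it is done.

```bash
mkdir -p pics; cat > h.py <<'E'
import numpy as np,cv2
from bench import env
def cap(n,f):
    c=env.capture(n); cv2.imwrite(f'pics/{f}.png',cv2.cvtColor(np.asarray(c['frame']),cv2.COLOR_RGB2BGR)); 
    import pickle; pickle.dump(c,open(f'pics/{f}.pkl','wb')); return c
def load(f):
    import pickle; return pickle.load(open(f'pics/{f}.pkl','rb'))
def ray(c,u,v):
    K=np.array([[c['fx'],0,c['cx']],[0,c['fy'],c['cy']],[0,0,1.]])
    p=cv2.undistortPoints(np.array([[[u,v]]],float),K,np.array([c['k1'],0,0,0.]))[0,0]
    d=np.array(c['rotation'])@np.array([p[0],p[1],1]); return np.array(c['xyz']),d/np.linalg.norm(d)
def onz(c,u,v,z):
    o,d=ray(c,u,v); return o+d*(z-o[2])/d[2]
def tri(c1,p1,c2,p2):
    o1,d1=ray(c1,*p1);o2,d2=ray(c2,*p2)
    s=np.linalg.lstsq(np.c_[d1,-d2],o2-o1,rcond=None)[0]
    a,b=o1+s[0]*d1,o2+s[1]*d2; return (a+b)/2,np.linalg.norm(a-b)
def proj(c,P):
    R=np.array(c['rotation']);K=np.array([[c['fx'],0,c['cx']],[0,c['fy'],c['cy']],[0,0,1.]])
    q=(np.atleast_2d(P)-np.array(c['xyz']))@R
    return cv2.projectPoints(q,np.zeros(3),np.zeros(3),K,np.array([c['k1'],0,0,0.]))[0][:,0]
E
python3 - <<'E'
from h import *
for n in('scene','top'):
    c=cap(n,n+'0'); print(n,c['xyz'],np.round(c['rotation'],3),c['fx'],c['k1'])
s=env.get_state(); print(s['clock'],s['eef_pos'],np.round(s['ee_rot'],3),s['force'],s['opening'])
E
```

```text
scene [-0.63333472  0.40779474  1.35054222] [[-0.314 -0.683  0.659]
 [-0.949  0.232 -0.211]
 [-0.008 -0.692 -0.721]] 510.03115188629147 -0.04119606297703105
top [0.32632415 0.03266482 1.06293848] [[-0.016 -0.985  0.172]
 [-1.     0.019  0.011]
 [-0.014 -0.172 -0.985]] 362.63424610809125 -0.06120441048415827
0.1 [0.25948932 0.62272196 0.20486458] [[-0.     0.385  0.923]
 [-0.001  0.923 -0.385]
 [-1.    -0.001  0.   ]] [ 0.04268097 -0.39841487 -0.5222675 ] 1.0035587074949512
```

View pics/scene0.png

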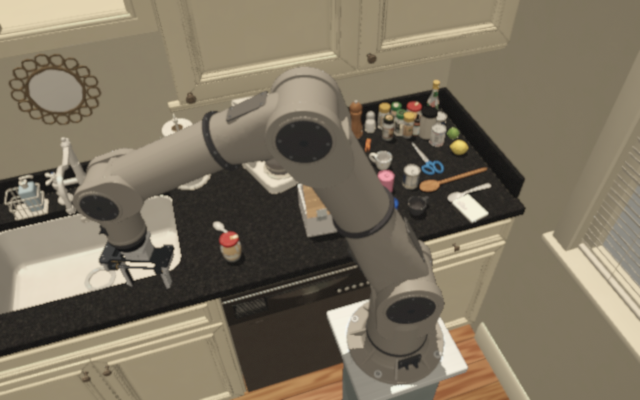

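View pics/top0.png

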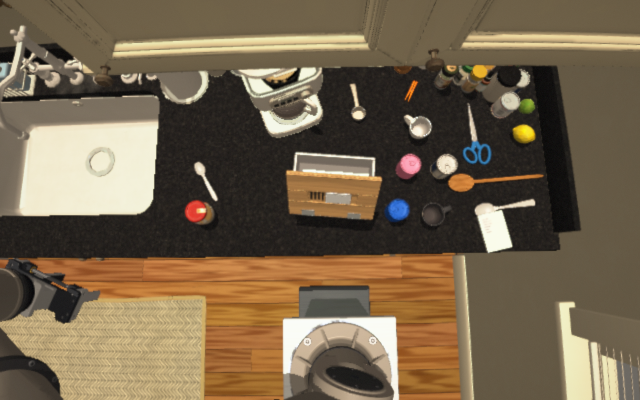

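The top view shows the bin at about (335,187). The hinge side faces the robot at about row 217, and the lid's free edge is at about row 175. The slots are at (317,196) and the shutter at (338,198). The mug is at (433,214), the tin at (445,167) and the squat red jar at (200,212). I'll zoom in next.

```bash
python3 - <<'E'
from h import *
a=cv2.imread('pics/top0.png')[140:235,270:400]
cv2.imwrite('pics/z0.png',cv2.resize(a,None,fx=6,fy=6,interpolation=cv2.INTER_CUBIC))
E
```

```text
(no output)
```

View pics/z0.png

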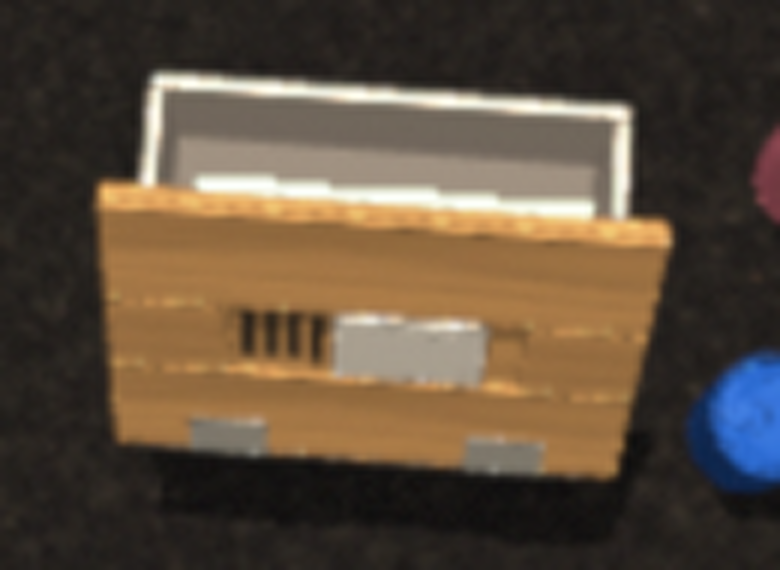

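```bash
python3 - <<'E'
from h import *
c=load('top0')
f=lambda x,y:(270+x/6-.4,140+y/6-.4)
A=onz(c,*f(155,76),.1);B=onz(c,*f(632,104),.1)
H1=onz(c,*f(117,443),.108);H2=onz(c,*f(617,478),.108)
print(A,B,np.linalg.norm(A-B),H1,H2,np.linalg.norm(H1-H2))
by=(B-A)+(H2-H1);by/=np.linalg.norm(by);bx=np.array([by[1],-by[0],0]);print('bx',bx,'by',by)
cen=(A+B)/2+bx*.08
cen2=(H1+H2)/2-bx*.08
print(cen,cen2,(H1-A)@bx)
hinge=(A+B)/2+bx*.16; hinge[2]=.1
# lid angle: ray plane intersect, fit to free edge corners
from scipy.optimize import minimize
def P(x,y,z,t): # lid coords: x dist from hinge, z out
    return hinge+ -bx*(x*np.cos(t)-z*np.sin(t)*-1*-1*-1)*1 + by*y+np.array([0,0,1])*(x*np.sin(t)+z*np.cos(t)) if 0 else hinge-bx*(x*np.cos(t)-z*np.sin(t))+by*y+np.array([0,0,1])*(x*np.sin(t)+z*np.cos(t))
for t in np.arange(.6,1.3,.1):
    q=proj(c,[P(.16,-.11,.012,t),P(.16,.11,.012,t),P(.16,-.11,0,t),P(.16,.11,0,t),P(0,-.11,.012,t),P(0,.11,.012,t)])
    print(round(t,2),np.round((q+.4-[270,140])*6).tolist())
t=.95
E
```

```text
[0.60508472 0.1127685  0.1       ] [ 0.58750243 -0.10519879  0.1       ] 0.2186752770337994 [0.43532911 0.12956264 0.108     ] [ 0.41588915 -0.09033992  0.108     ] 0.22076015594313964
bx [-0.99644463  0.08425022  0.        ] by [-0.08425022 -0.99644463  0.        ]
[0.51657801 0.01052487 0.1       ] [0.5053247  0.01287134 0.108     ] 0.17056697435745596
0.6 [[126.0, 89.0], [662.0, 122.0], [130.0, 79.0], [659.0, 112.0], [121.0, 433.0], [620.0, 466.0]]
0.7 [[121.0, 106.0], [666.0, 140.0], [125.0, 94.0], [663.0, 127.0], [121.0, 436.0], [620.0, 469.0]]
0.8 [[116.0, 127.0], [668.0, 162.0], [120.0, 112.0], [666.0, 146.0], [121.0, 438.0], [620.0, 471.0]]
0.9 [[111.0, 152.0], [671.0, 188.0], [115.0, 134.0], [669.0, 169.0], [121.0, 440.0], [619.0, 473.0]]
1.0 [[105.0, 182.0], [673.0, 218.0], [109.0, 160.0], [671.0, 196.0], [121.0, 442.0], [619.0, 475.0]]
1.1 [[100.0, 214.0], [674.0, 251.0], [104.0, 190.0], [673.0, 226.0], [122.0, 443.0], [619.0, 476.0]]
1.2 [[95.0, 250.0], [675.0, 287.0], [99.0, 223.0], [674.0, 260.0], [122.0, 445.0], [618.0, 477.0]]
```

The lid angle is about 1.08 rad and the bin is yawed about 5°, with the hinge near x=0.43 m. I'll close the fingers, align the tool with the bin, and start the approach.

```bash
python3 -m pendant '[[-0.1,-0.1,0.08,-0.06],[-0.2,-0.2,0.16,-0.12],[-0.3,-0.3,0.24,-0.18],[-0.4,-0.4,0.32,-0.24],[-0.5,-0.5,0.4,-0.3],[-0.6,-0.6,0.48,-0.36],[-0.7,-0.7,0.56,-0.42],[-0.8,-0.8,0.64,-0.48],[-0.9,-0.9,0.72,-0.55],[-0.95,-1,0.8,-0.62]]' 1
python3 -c "
from h import *
s=env.get_state();R=np.array(s['ee_rot']);print(np.round(R,3));print((R.T@(np.array([.45,.016,.30])-s['eef_pos'])).round(3))"
```

```text
clock: 1.1
eef_pos: [0.2951, 0.4993, 0.3005]
ee_rot: [[-0.0, 0.083, 0.997], [-0.001, 0.997, -0.083], [-1.0, -0.001, -0.0]]
force: [0.4, -0.6, -0.7]
opening: 0.186
[[-0.     0.083  0.997]
 [-0.001  0.997 -0.083]
 [-1.    -0.001 -0.   ]]
[ 0.001 -0.469  0.195]
```

```bash
python3 -m pendant '[[0,-0.1,0.06,0],[0,-0.2,0.12,0],[0,-0.3,0.18,0],[0,-0.4,0.24,0],[0,-0.5,0.3,0],[0,-0.6,0.36,0],[0,-0.7,0.42,0],[0,-0.8,0.48,0],[0,-0.9,0.54,0],[0,-1,0.6,0]]'
python3 -m pendant '[[0,-0.1,0.06,0],[0,-0.2,0.12,0],[0,-0.3,0.18,0],[0,-0.4,0.24,0],[0,-0.5,0.3,0],[0,-0.6,0.36,0],[0,-0.7,0.42,0],[0,-0.8,0.48,0],[0,-0.9,0.54,0],[0,-1,0.6,0]]'
python3 -m pendant '[[0,-0.1,0.04,0],[0,-0.2,0.08,0],[0,-0.3,0.12,0],[0,-0.4,0.16,0],[0,-0.5,0.2,0],[0,-0.6,0.24,0],[0,-0.7,0.28,0],[0,-0.8,0.32,0],[0,-0.9,0.36,0],[0,-1,0.4,0]]'
python3 -c "
from h import *
s=env.get_state();R=np.array(s['ee_rot']);print((R.T@(np.array([.45,.016,.30])-s['eef_pos'])).round(3),s['joint_positions'])"
```

```text
clock: 2.1
eef_pos: [0.347, 0.3937, 0.3006]
ee_rot: [[-0.0, 0.083, 0.997], [-0.001, 0.997, -0.083], [-1.0, -0.001, -0.0]]
force: [0.1, -0.6, 0.8]
opening: 0.006
clock: 3.1
eef_pos: [0.3988, 0.2882, 0.3007]
ee_rot: [[-0.0, 0.083, 0.997], [-0.001, 0.997, -0.083], [-1.0, -0.001, -0.0]]
force: [-0.9, 1.5, -0.4]
opening: 0.001
clock: 4.1
eef_pos: [0.4306, 0.1844, 0.3008]
ee_rot: [[-0.0, 0.083, 0.997], [-0.001, 0.997, -0.083], [-1.0, -0.001, -0.0]]
force: [-0.3, -0.5, -0.8]
opening: 0.006
[ 0.001 -0.166  0.033] [-0.8541076  -0.01323323  0.31121063  1.93959918  0.00483784  1.21509554
  0.94272425]
```

```bash
python3 -m pendant '[[0,-0.1,0.02,0],[0,-0.2,0.04,0],[0,-0.3,0.06,0],[0,-0.4,0.08,0],[0,-0.5,0.1,0],[0,-0.6,0.12,0],[0,-0.7,0.14,0],[0,-0.8,0.16,0],[0,-0.9,0.18,0],[0,-1,0.2,0]]'
python3 -m pendant '[[0,-0.1,0.02,0],[0,-0.2,0.04,0],[0,-0.3,0.06,0],[0,-0.4,0.08,0],[0,-0.5,0.1,0],[0.1,-0.66,0.1,0],[0.2,-0.66,0.1,0],[0.3,-0.66,0.1,0],[0.4,-0.66,0.1,0],[0.5,-0.66,0.1,0]]'
python3 -c "
from h import *
cap('top','t1');c=cap('scene','s1');a=cv2.imread('pics/t1.png')[120:320,220:460];b=cv2.imread('pics/s1.png')[120:260,260:440]
cv2.imwrite('pics/z1.png',np.hstack([cv2.resize(a,(480,400)),cv2.resize(b,(320,249)).__class__ and cv2.copyMakeBorder(cv2.resize(b,(320,249)),0,151,0,0,0)]))"
```

```text
clock: 5.1
eef_pos: [0.4423, 0.0822, 0.3008]
ee_rot: [[-0.0, 0.083, 0.997], [-0.001, 0.997, -0.083], [-1.0, -0.001, -0.0]]
force: [0.0, 0.2, 0.0]
opening: 0.005
clock: 6.1
eef_pos: [0.4467, 0.0161, 0.2499]
ee_rot: [[-0.001, 0.083, 0.997], [-0.001, 0.997, -0.083], [-1.0, -0.001, -0.0]]
force: [0.1, -0.2, -0.1]
opening: 0.005
```

View pics/z1.png

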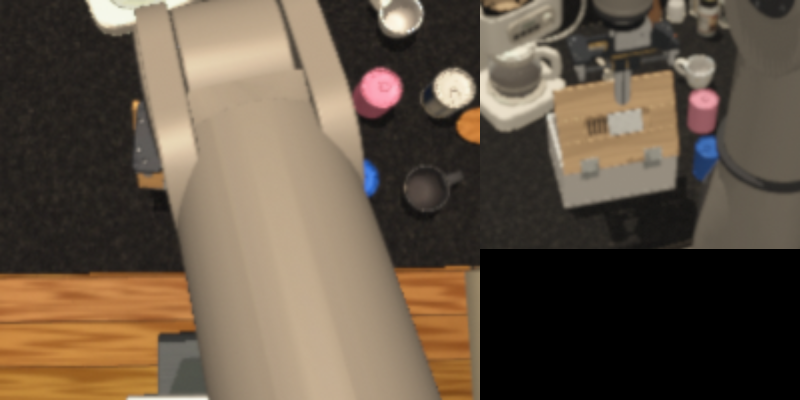

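The scene view shows the closed fingers at about (622,85) of the composite, just in front of the lid face near the middle of its free edge. I'll begin the arc push.

```bash
python3 -m pendant '[[0.1,0,0.08,0],[0.18,0,0.18,0],[0.2,0,0.26,0],[0.2,0,0.32,0],[0.22,0,0.38,0],[0.25,0,0.44,0],[0.29,0,0.5,0],[0.33,0,0.56,0],[0.37,0,0.61,0],[0.41,0,0.66,0]]'
python3 -c "
from h import *
c=cap('scene','s2');b=cv2.imread('pics/s2.png')[120:260,260:440]
cv2.imwrite('pics/z2.png',cv2.resize(b,None,fx=4,fy=4,interpolation=2))"
```

```text
clock: 7.2
eef_pos: [0.5122, 0.0103, 0.208]
ee_rot: [[-0.002, 0.083, 0.997], [-0.002, 0.997, -0.083], [-1.0, -0.002, -0.002]]
force: [0.1, -0.8, 1.4]
opening: 0.008
```

View pics/z2.png

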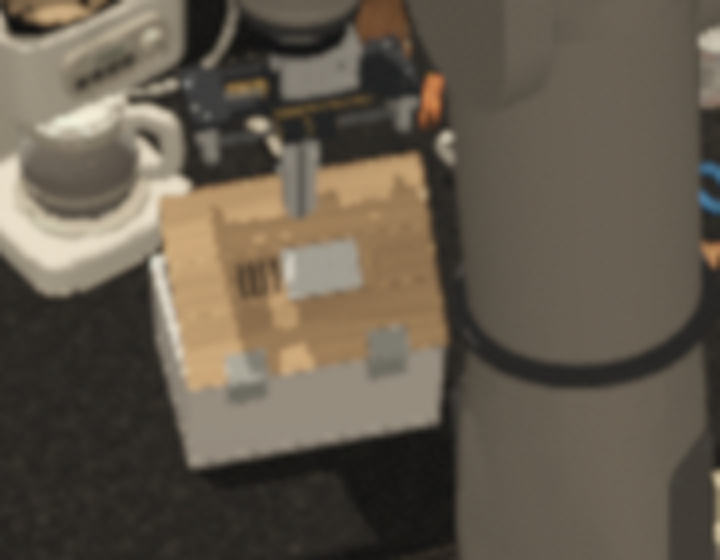

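The lid has moved to about 0.8 rad, and the tip is well placed near the free edge, at zoom pixel (300,210). I'll continue down the arc.

```bash
python3 -m pendant '[[0.08,0,0.08,0],[0.16,0,0.16,0],[0.25,0,0.23,0],[0.34,0,0.29,0],[0.43,0,0.34,0],[0.52,0,0.39,0],[0.61,0,0.43,0],[0.70,0,0.46,0],[0.79,0,0.48,0],[0.88,0,0.5,0]]'
```

```text
clock: 8.25
eef_pos: [0.5621, 0.0059, 0.1185]
ee_rot: [[-0.003, 0.083, 0.997], [-0.002, 0.997, -0.083], [-1.0, -0.002, -0.002]]
force: [-0.4, -0.9, 0.7]
opening: 0.003
```

```bash
python3 -m pendant '[[0.01,0,0,0],[0.02,0,0,0],[0.03,0,0,0],[0.04,0,0,0],[0.05,0,0,0],[0.06,0,0,0],[0.065,0,0,0],[0.07,0,0,0],[0.07,0,0,0],[0.07,0,0,0]]'
python3 -c "
from h import *
c=cap('scene','s3');b=cv2.imread('pics/s3.png')[120:260,260:440]
cv2.imwrite('pics/z3.png',cv2.resize(b,None,fx=4,fy=4,interpolation=2));print(env.get_state()['force'])"
```

```text
clock: 9.25
eef_pos: [0.5624, 0.0059, 0.1126]
ee_rot: [[-0.002, 0.083, 0.997], [-0.001, 0.997, -0.083], [-1.0, -0.001, -0.002]]
force: [-6.0, -0.5, 19.4]
opening: 0.006
[-5.90772919  0.40445614 19.3920884 ]
```

View pics/z3.png

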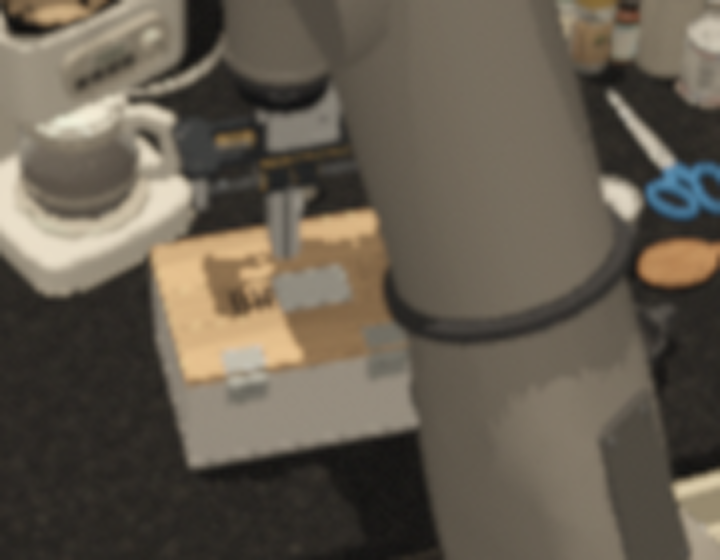

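The lid lies flat and shut, with about 19 N of contact force at z≈0.1126. The shutter is at zoom pixel (313,288), and the slots to its left are still open. I'll locate the shutter and the tip on the lid plane.

```bash
python3 -c "
from h import *
c=load('s3');s=env.get_state();R=np.array(s['ee_rot'])
f=lambda x,y:(260+x/4-.4,120+y/4-.4)
for n,p in dict(shut=(313,288),L=(277,292),Rr=(350,284),slotL=(228,302),tip=(286,254),lidfarL=(152,245),lidnearL=(188,382)).items():
    P=onz(c,*f(*p),.112);print(n,P.round(4),(R.T@(P-s['eef_pos'])).round(4))
c=load('top0')
# top0 cross-check: slots->shutter at lid t~1.08
print(proj(load('s3'),s['eef_pos']).round(1))
"
```

```text
shut [ 0.5139 -0.0032  0.112 ] [ 0.0007 -0.0131 -0.0477]
L [0.5192 0.0274 0.112 ] [ 0.0006  0.0178 -0.0449]
Rr [ 0.5082 -0.0346  0.112 ] [ 0.0007 -0.0449 -0.0507]
slotL [0.5213 0.0704 0.112 ] [ 0.0006  0.0608 -0.0463]
tip [0.5603 0.0054 0.112 ] [ 0.0006 -0.0008 -0.002 ]
lidfarL [0.6084 0.1122 0.112 ] [0.0004 0.1097 0.0371]
lidnearL [0.4451 0.1287 0.112 ] [ 0.0007  0.1126 -0.1271]
[[330.7 182.6]]
```

```bash
python3 -m pendant '[[-0.1,0,0,0],[-0.2,0,0,0],[-0.2,-0.05,-0.1,0],[-0.2,-0.1,-0.2,0],[-0.2,-0.13,-0.3,0],[-0.2,-0.13,-0.4,0],[-0.2,-0.13,-0.46,0],[-0.13,-0.13,-0.46,0],[-0.07,-0.13,-0.46,0],[-0.03,-0.13,-0.46,0]]'
python3 -m pendant '[[0.01,0,0,0],[0.015,0,0,0],[0.02,0,0,0],[0.025,0,0,0],[0.03,0,0,0],[0.03,0,0,0],[0.03,0,0,0],[0.03,0,0,0],[0.03,0,0,0],[0.03,0,0,0]]'
```

```text
clock: 10.3
eef_pos: [0.5156, -0.0031, 0.1149]
ee_rot: [[-0.002, 0.082, 0.997], [-0.002, 0.997, -0.082], [-1.0, -0.002, -0.002]]
force: [-0.0, -0.3, 0.4]
opening: 0.004
clock: 11.3
eef_pos: [0.5158, -0.0032, 0.1126]
ee_rot: [[-0.002, 0.083, 0.997], [-0.001, 0.997, -0.083], [-1.0, -0.001, -0.002]]
force: [-5.5, -0.2, 14.2]
opening: 0.006
```

```bash
python3 -m pendant '[[0.007,0.03,0,0],[0.007,0.08,0,0],[0.007,0.13,0,0],[0.007,0.18,0,0],[0.007,0.23,0,0],[0.007,0.28,0,0],[0.007,0.33,0,0],[0.007,0.38,0,0],[0.007,0.42,0,0],[0.007,0.45,0,0]]'
python3 -c "
from h import *
c=cap('scene','s4');b=cv2.imread('pics/s4.png')[120:260,260:440]
cv2.imwrite('pics/z4.png',cv2.resize(b,None,fx=4,fy=4,interpolation=2));print(env.get_state()['force'])"
```

```text
clock: 12.3
eef_pos: [0.5199, 0.0414, 0.1126]
ee_rot: [[-0.001, 0.083, 0.997], [-0.001, 0.997, -0.083], [-1.0, -0.001, -0.001]]
force: [-2.7, -9.4, 12.7]
opening: 0.004
[-3.7056054  -2.85742421 13.48498367]
```

View pics/z4.png

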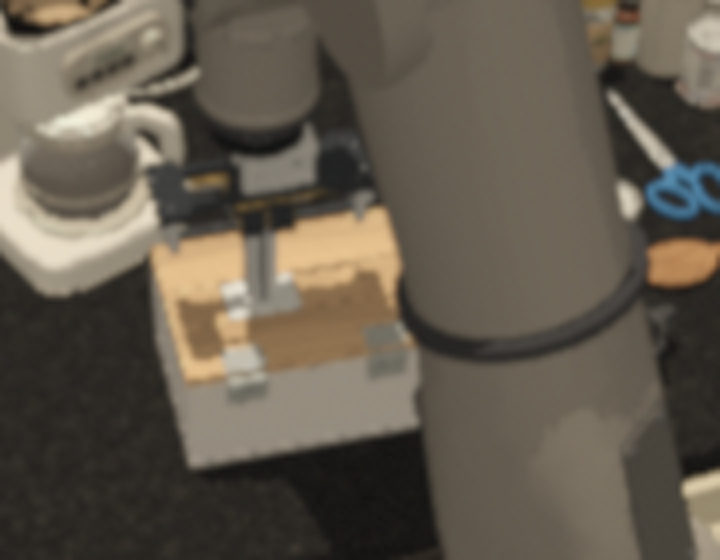

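The shutter now spans about (222–300, 295) in the zoom and no slots are visible. I'll nudge it a little further to confirm it is at the end stop, then lift off.

```bash
python3 -m pendant '[[0.007,0.02,0,0],[0.007,0.04,0,0],[0.007,0.06,0,0],[0.007,0.07,0,0],[0.007,0.07,0,0],[0.007,0.07,0,0],[0.007,0.07,0,0],[0.007,0.07,0,0],[0.007,0.07,0,0],[0.007,0.07,0,0]]'
python3 -m pendant '[[-0.05,0,0,0],[-0.1,0,0,0],[-0.2,0,0,0],[-0.3,0,0,0],[-0.4,0,0,0],[-0.5,0,0,0],[-0.6,0,0,0],[-0.7,0,0,0],[-0.8,0,0,0],[-0.9,0,0,0]]'
python3 -m pendant '[[-0.05,0.1,0,0],[-0.1,0.2,0,0],[-0.2,0.3,0,0],[-0.3,0.4,0,0],[-0.4,0.5,0,0],[-0.5,0.6,0,0],[-0.6,0.7,0,0],[-0.7,0.8,0,0],[-0.8,0.9,0,0],[-0.8,1,0,0]]'
python3 -c "
from h import *
c=cap('scene','s5');cap('top','t5');b=cv2.imread('pics/s5.png')[120:260,260:440];a=cv2.imread('pics/t5.png')[120:250,180:480]
b=cv2.resize(b,None,fx=2.2,fy=2.2,interpolation=2);a=cv2.resize(a,None,fx=1.32,fy=1.32,interpolation=2)
a=cv2.copyMakeBorder(a,0,b.shape[0]-a.shape[0],0,0,0)
cv2.imwrite('pics/z5.png',np.hstack([b,a]))"
```

```text
clock: 13.35
eef_pos: [0.5213, 0.0474, 0.1126]
ee_rot: [[0.0, 0.084, 0.996], [-0.002, 0.996, -0.084], [-1.0, -0.002, 0.001]]
force: [-1.8, -5.9, 10.4]
opening: 0.008
clock: 14.35
eef_pos: [0.5213, 0.0476, 0.2035]
ee_rot: [[0.0, 0.084, 0.996], [-0.002, 0.996, -0.084], [-1.0, -0.002, 0.001]]
force: [-0.4, -0.1, 0.6]
opening: 0.003
clock: 15.35
eef_pos: [0.5302, 0.1484, 0.2847]
ee_rot: [[0.002, 0.084, 0.996], [-0.001, 0.996, -0.084], [-1.0, -0.001, 0.002]]
force: [0.1, -0.2, -0.0]
opening: 0.004
```

View pics/z5.png

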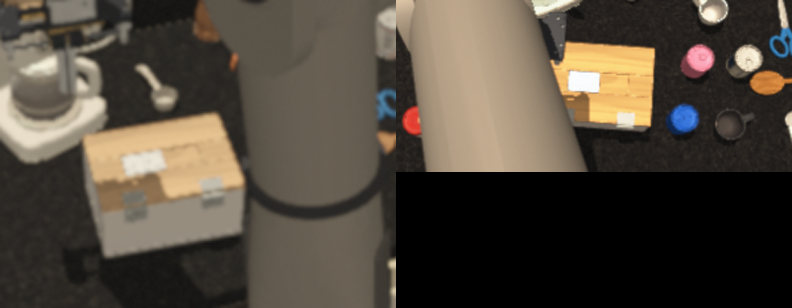

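The lid lies flat and the shutter is at (143,163) with no slots visible. The mug and tin are standing where they were. I'll check the shutter's position on the lid numerically.

```bash
python3 -c "
from h import *
for n,(x0,x1,y0,y1) in {'s5':(310,345,182,206),'t5':(305,340,165,195)}.items():
    c=load(n);im=np.asarray(c['frame'])[y0:y1,x0:x1];hsv=cv2.cvtColor(im,cv2.COLOR_RGB2HSV)
    m=((hsv[...,1]<60)&(hsv[...,2]>120)).astype(np.uint8)
    k,l,st,ce=cv2.connectedComponentsWithStats(m);i=1+st[1:,4].argmax()
    bx=np.array([-.9964,.0843,0]);by=np.array([-.0843,-.9964,0]);lf=onz(load('s3'),297.6,180.9,.112);lc=lf+bx*.08+by*.11
    ys,xs=np.where(l==i);P=np.array([onz(c,u+x0,v+y0,.112) for u,v in zip(xs,ys)])-lc
    print(n,st[i],'bin y range',np.percentile(P@by,[1,50,99]).round(4),'x',np.percentile(P@bx,[1,50,99]).round(4))
c0=load('top0');c=load('t5')
for n,(x0,x1,y0,y1) in {'mugtin':(415,465,150,232)}.items():
    d=cv2.absdiff(np.asarray(c0['frame'])[y0:y1,x0:x1],np.asarray(c['frame'])[y0:y1,x0:x1]);print('diff mug/tin',d.mean(),d.max())
"
```

```text
s5 [  5   6  21  12 180] bin y range [-0.0637 -0.0322 -0.0004] x [-0.019   0.003   0.0249]
t5 [  5   8  25  17 362] bin y range [-0.0628 -0.0318 -0.0012] x [-0.0183  0.0027  0.0226]
diff mug/tin 0.9019512195121951 5
```

```bash
python3 -c "
from h import *
print(env.get_state()['force'],env.close_job())"
```

```text
the job is handed in; nothing more can be done
[-0.16655026 -0.29020464 -0.32287494] None
```

I closed the garlic keeper's lid, slid the vent shutter home and handed the job in at about 15.5 s of the 43 s allowed. No verdict is reported.

- **Lid:** I pushed it down along its arc with shut fingertips over about 3 s. It lies flat in the pictures, and the fingertips met firm contact (about 19 N) at the shut height, z ≈ 0.1126 m.
- **Vent shutter:** I dragged it about 50 mm towards home while pressing with roughly 10–14 N. In both camera views its centre is about −32 mm from the lid's middle along the bin's y. Home should be about −30 mm, so it is home within the measuring error, and no slots are visible.
- **Mug and tin:** The area around them looks unchanged between the first and last top views.
- **Squat jar:** I did not measure it at the end. The arm partly hid it in the last view. The tool passed by it at about 0.3 m height, well above the 90 mm jar.
- **Robot:** It was lifted well clear, with about 0 N on the tool, when I handed in.

No check failed. The measured shutter centre is 2 mm past the expected home position, which is about the camera calibration error.

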